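Emboss a book through the press guard

ROBOT

A 6-joint arm with a two-finger parallel gripper is mounted at the origin on the work surface. World frame = base frame: x ahead of the robot, y to its left, z up, the work surface at z = 0. Lengths are in m, angles in degrees, forces in N, time in s.
With the tool pointing down it reaches from about 0.25 to 0.725 m from the base axis. Payload 9.7 kg.
Tool frame: the origin (TCP) lies between the finger pads; the fingertips stand 25 mm ahead of it and the grasp point (between the pads) lies 6 mm ahead of it; z points along the fingers, y is the line along which they close (so a half turn about z gives the same grasp; the last joint's range is limited). The gripper opens to 85 mm and grips with 20 to 120 N. Pads are 22 mm wide; open, the fingers measure 114 mm over their backs; the gripper's body (76 mm by 85 mm) begins 54 mm behind the grasp point. The pads swing forward as they close: fully open they stand 13 mm farther back than shut.
Start: joints at [72.135, 4.979, 10.078, 95.1, 0, 90], TCP at [0.169, 0.523, 0.256] pointing down, gripper open.
Joint ranges: [-179.16, 179.16], [-48.56, 103.87], [-65.8, 70.77], [-126.05, 130.52], [-82.76, 87.17], [-180, 180]. Speed limits (degrees/s): [127.2, 127.2, 147.25, 180, 180, 180].

INTERFACE

Orientations are given as [roll, pitch, yaw] about the fixed x, y, z axes, in that order (R = Rz(yaw) Ry(pitch) Rx(roll)).
In Python, from workcell import bot gives the robot as it stands.
- The arm moves only by the shell command python3 drive.py [FORCE], which reads ROWS from standard input. ROWS is a JSON list of rows, 1 to 5 of them, each an object with the fields d (a list: dx, dy, dz in a scale on which 1.0 is 0.25 m), turn (a turn about the tool's z in a scale on which 1.0 is 120 degrees), finger_gap (the finger opening in m); a field left out counts as zero (the opening has to be given); each row is the pose to reach, as a shift and turn from the pose commanded when the command began, along the tool's axes at that moment; what a row does not reach only later rows make up. A row lasts 1/12 s, in which the tool goes at most 0.0417 m and 7.16 degrees, less where a joint would pass 70% of its speed; a pose out of reach is approached as far as the arm can. The fingers move at their own pace and stop on an object; FORCE is the grip in N (left out, the last holds). Time passes only in rows, so rows that do not move let the fingers close. It prints the time, the measured TCP pose, the force, the opening and the grip force at its end. Shift and turn numbers lie between -1 and 1, and a call with a number outside is refused. Input that does not fit is refused with a message, and nothing moves.
- bot.get_obs(): the state, without advancing time (a new reading comes with each control period).
- bot.camera(name): name is "scene" or "top" or "wrist"; returns the picture (384x512x3 uint8, blue, green, red); there is no depth.
- bot.camera_info(name): a dict with "mtx" (3x3 intrinsics, pixels), "k1" (the pictures are not rectified: a ray, as slopes to the right and down, at radius r is drawn at 1 + k1 r^2 times it, then the intrinsics apply), "extrinsics" (4x4, takes a point from camera to world coordinates). Camera axes: x right, y down, z forward; pixel columns grow to the right and rows downward; lengths in m; the calibration is good to about 2 mm. A picture is of the moment at which its call begins: read the wrist's pose just before it. camera_info takes no time and is no camera call; for the wrist camera it gives the pose at the moment of the call.
- bot.job_done(): hands the job in; it is judged then, once.
The state is a dict: "time": time; "q": joint angles; "qd": joint speeds; "joint_efforts": joint torques, N m; "ee_pos": TCP position; "tcp_rot": TCP orientation; "wrist_force": force on the tool from outside, world axes, zero at the start; "torque": the same for the moment, N m; "opening": finger opening in m; "grasp_force": force on a finger pad.
Only numpy, scipy, OpenCV 4.12 (cv2) and the standard library are available. Lean on these libraries where they do the work, as an engineer would, in place of code of your own. Each camera call takes 0.05 s, during which the arm holds its last target. There are 200 camera calls.

TASK

Emboss the cover of the red book. With the fingertips, slide the book along the channel of the blue press, without lifting it, until it is fully home against the back stop; only then reach down through the window of the yellow guard, press the red lever pad all the way down, keep it down for a good second and let it come fully up again. Do not touch the yellow guard at all, pick nothing up, and leave the other things on the table where they are.

Things in the scene. Friction and masses are not known exactly. Their poses are not given: they have to be found in the camera images.
- press: Fixed blue press, yaw within 0.3 rad. Origin on the table; +x runs from its open front along the channel to the back stop, z up. Base 330 x 170 mm (x -190 to 140); its top, the bed, is 16 mm up. Two rails 9 mm high, 99 mm apart inside (x -140 to 60) form the channel. Head 158 mm wide, x 30 to 130, z 85 to 120 mm; the platen under it sinks with the lever to just above the book.
- stop (a point): Bottom centre of the front face of the brass back stop, at bed height (press frame 60, 0, 16 mm); axes as the press. The far end of the book must touch this face.
- book: Loose red hardback book, closed and rigid, 130 (x) x 95 (y) x 14 mm, about 0.2 kg, lying flat on the bed between the rails, 30 to 65 mm short of the stop at the start. Origin: centre of its underside; +x points to the stop; home is 65 mm in front of the stop. Its near end can be pushed by closed fingertips set down in the channel.
- guard: Yellow guard fixed on the press head; origin and axes as the press. Top plate 6 mm thick, upper face 200 mm above the table, outside 124 mm (x -20 to 104) by 150 mm (y), with one window; a dark floor plate (to z 123 mm) and fence bars close its front and sides. Never to be touched.
- window (a point): Centre of the guard's window in the plane of the plate's upper face, 200 mm above the table (press frame 42, 0, 200 mm); axes as the press. The window measures 84 mm along x by 92 mm along y.
- lever_pad (a point): Centre of the top face of the red lever pad, 36 (x) x 40 mm (y). At rest it is level, right below the window's centre, 15 mm below the plate's upper face (185 mm above the table). Pressed straight down; fully down it has sunk 25 mm and moved 2 mm towards the front (-x).
- lever (a joint): Angle of the sprung lever, 0 rad up at rest, 0.27 rad fully down on its stop. It turns about a hinge 90 mm behind the pad's centre (towards press +x) and 19 mm below the pad's top. Pushing the pad takes about 4 N at first and 10 N at the bottom; released, it springs back up.
- ink_pad: Loose bystander: black ink pad 62 x 46 x 20 mm, beside the press. Origin: centre of its underside.
- eraser: Loose bystander: white eraser 40 x 20 x 18 mm, beside the press. Origin: centre of its underside.
- wood_stamp: Loose bystander: turned wooden hand stamp, 34 mm across, 68 mm high, beside the press. Origin: centre of its underside.
- paint_tin: Loose bystander: yellow and blue paint tin, 80 mm across, 110 mm high. Origin: centre of its underside.
- pencil_pot: Loose bystander: terracotta pot 80 mm across, 95 mm high, with pencils up to 150 mm high. Origin: centre of its underside.
- tape_roll: Loose bystander: grey tape roll 72 mm across, 22 mm high. Origin: centre of its underside.
- set_square: Loose bystander: flat green set square, legs 140 mm, 4 mm thick. Origin: on its underside, inside the triangle.

How it is judged:
By the outcome, as a careful person would: the job done as asked, in the order asked, and still so for the second after the job is handed in, with the robot touching nothing.
It also fails if it takes over 54 s, if anything falls off the work surface, if the arm or the gripper's body presses on something with over 40 N, if the wrist force passes 120 N, or if a joint passes its speed limit or range.

## Working session

There is one attempt and no reset: what is moved stays moved. The work goes in short steps, Python scripts to look and compute and a shell command to move; the robot and the scene stay as the last step left them, time stands still between calls to the robot, and variables do not carry over. Pictures are saved under pics/ and viewed, at most 10 in all, crops included, and the job is handed in when it is done.

```bash
ls; mkdir -p pics; python3 - <<'E'
from workcell import bot
import cv2
o=bot.get_obs();print(o)
for n in("scene","top"):
    i=bot.camera_info(n);print(n,i)
    cv2.imwrite(f"pics/{n}0.png",cv2.resize(bot.camera(n),(800,600),interpolation=cv2.INTER_CUBIC))
E
```

```text
drive.py
pics
workcell.py
{'time': 0.0, 'q': array([7.21352945e+01, 5.01015829e+00, 1.00339037e+01, 9.50995745e+01,
       5.65215292e-04, 9.00000461e+01]), 'qd': array([ 0.06503099, -0.0683337 , -0.01217569, -0.02105426,  0.08501264,
       -0.05710522]), 'joint_efforts': array([ 8.87945316e-04, -5.20393038e+01,  4.64802969e+01,  1.64178223e-02,
       -4.97818235e-06,  2.65220592e-06]), 'ee_pos': array([0.16865962, 0.52329048, 0.25558716]), 'tcp_rot': array([-1.79924171e+02, -5.65153761e-04,  1.62135248e+02]), 'wrist_force': array([-0.04252653, -0.53921814,  0.5100007 ]), 'torque': array([-0.01858961, -0.02086245, -0.02099354]), 'grasp_force': 0.0, 'opening': 0.08568482556729262}
scene {'mtx': array([[455.70665482,   0.        , 258.21126342],
       [  0.        , 455.70665482, 191.59496984],
       [  0.        ,   0.        ,   1.        ]]), 'k1': -0.16507531902703948, 'extrinsics': array([[-0.04265688,  0.81813764, -0.57343805,  1.46800766],
       [ 0.99894603,  0.02518972, -0.03837078,  0.05596234],
       [-0.01694784, -0.57447044, -0.81834985,  1.39215511],
       [ 0.        ,  0.        ,  0.        ,  1.        ]])}
top {'mtx': array([[364.48474135,   0.        , 258.87572811],
       [  0.        , 364.48474135, 190.07317092],
       [  0.        ,   0.        ,   1.        ]]), 'k1': 0.012764356950670719, 'extrinsics': array([[-0.01898079, -0.99674635,  0.07833549,  0.50986197],
       [-0.99978776,  0.01829416, -0.00947361,  0.00891838],
       [ 0.00800971, -0.07849868, -0.99688204,  1.16041063],
       [ 0.        ,  0.        ,  0.        ,  1.        ]])}
```

View pics/top0.png

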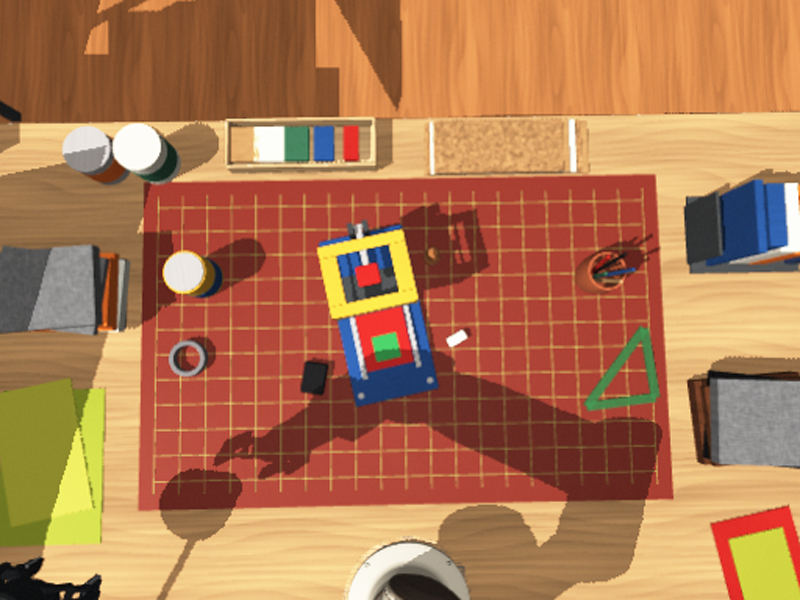

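View pics/scene0.png

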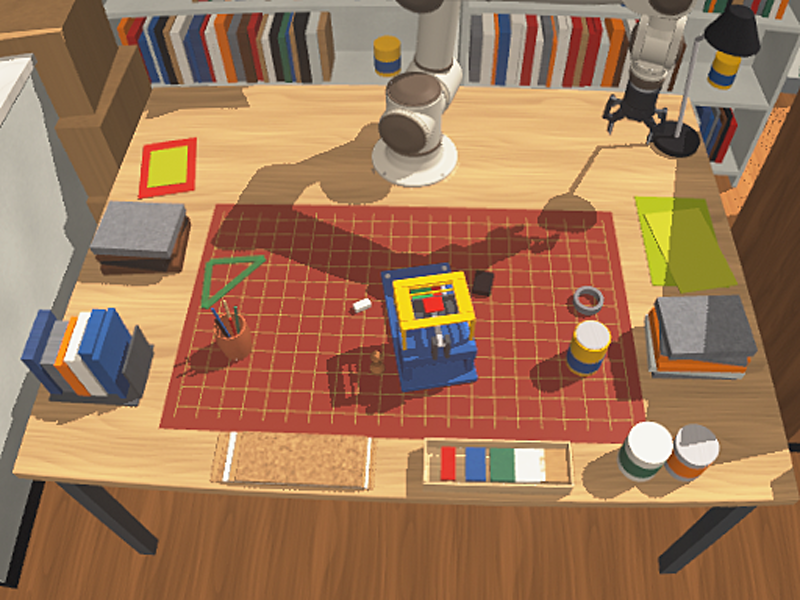

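The top view shows the press, with guard plate corners near (318,240), (402,228), (418,303) and (333,317). The book is red with a green patch at (385,345). The base's front corners are near (358,404) and (438,387). I'll enlarge this.

```bash
python3 - <<'E'
import cv2
from workcell import bot
im=bot.camera("top");cv2.imwrite("pics/topraw.png",im)
c=im[138:262,196:286];cv2.imwrite("pics/topc.png",cv2.resize(c,None,fx=4.8,fy=4.8,interpolation=cv2.INTER_CUBIC))
E
```

```text
(no output)
```

View pics/topc.png

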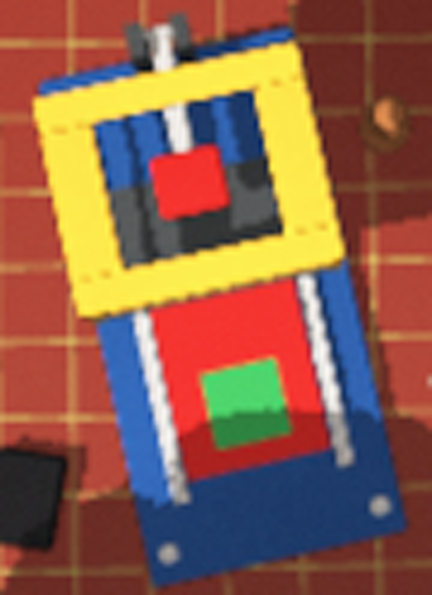

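The crop (4.8x) shows these points:
- **Plate corners:** (33,98), (297,40), (345,262), (80,318).
- **Window:** (95,122), (253,90), (282,234), (122,268).
- **Base front corners:** (155,587), (407,528).
- **Book's near edge:** (188,480)–(330,448).
- **Pad:** centre about (189,182).

```bash
cat > h.py <<'E'
import numpy as np,cv2
from workcell import bot
def proj(P,i):
    T=np.linalg.inv(i["extrinsics"]);P=np.atleast_2d(P)
    p,_=cv2.projectPoints(P@T[:3,:3].T+T[:3,3],np.zeros(3),np.zeros(3),i["mtx"],np.array([i["k1"],0,0,0.]))
    return p[:,0]
def back(uv,z,i):
    s=cv2.undistortPoints(np.array(uv,float).reshape(-1,1,2),i["mtx"],np.array([i["k1"],0,0,0.]))[:,0]
    E=i["extrinsics"];d=np.c_[s,np.ones(len(s))]@E[:3,:3].T
    return E[:3,3]+d*((z-E[2,3])/d[:,2])[:,None]
def W(p,P):
    c,s=np.cos(p[2]),np.sin(p[2]);P=np.atleast_2d(P)
    return np.c_[p[0]+c*P[:,0]-s*P[:,1],p[1]+s*P[:,0]+c*P[:,1],P[:,2]]
E
python3 - <<'E'
from h import *
from scipy.optimize import least_squares
i=bot.camera_info("top")
cr=lambda a:(np.array(a)+.5)/4.8-.5+[196,138]
pts=cr([[33,98],[297,40],[345,262],[80,318],[95,122],[253,90],[282,234],[122,268],[155,587],[407,528]])
M=np.array([[104,75,200],[104,-75,200],[-20,-75,200],[-20,75,200],[84,46,200],[84,-46,200],[0,-46,200],[0,46,200],[-190,85,16],[-190,-85,16]])/1e3
f=lambda p:(proj(W(p,M),i)-pts)
r=least_squares(lambda p:f(p).ravel(),[.5,0,.2]);print(r.x,np.round(f(r.x),1).tolist())
p=r.x
b=back(cr([[188,480],[330,448],[189,182]]),.030,i);b[2]=back(cr([[189,182]]),.185,i)
c,s=np.cos(p[2]),np.sin(p[2]);R=np.array([[c,-s],[s,c]])
print("press frame book edge L,R, pad",(b[:,:2]-p[:2])@R)
np.save("press.npy",p)
print("yawdeg",np.degrees(p[2]), "stop",W(p,[.06,0,.016]),"pad",W(p,[.042,0,.185]))
E
```

```text
[0.58624076 0.05425987 0.19881986] [[-0.1, 0.0], [0.0, 0.2], [0.1, -0.8], [-0.3, -0.2], [-0.8, 0.0], [0.2, -0.7], [0.9, 0.0], [0.2, 0.4], [-0.6, 0.5], [0.4, 0.7]]
press frame book edge L,R, pad [[-0.1261317   0.0466943 ]
 [-0.125932   -0.04662177]
 [ 0.04169433  0.00072759]]
yawdeg 11.391539063340915 stop [[0.64505878 0.06611063 0.016     ]] pad [[0.62741338 0.0625554  0.185     ]]
```

Fit residuals are below 1 px. The pad comes out at (41.7, 0.7) against a nominal (42, 0), and the book is 93 mm wide as measured, against 95 nominal. The book's near end is at x = -126 mm, so it needs a push of about 56 mm.

```bash
cat > goal.py <<'E'
# usage: goal.py xp yp tipz : shift in tool axes to get the tip centre to this press-frame place
import sys
from h import *
p=np.load("press.npy");o=bot.get_obs();a=[float(v) for v in sys.argv[1:]]
psi=np.radians(o["tcp_rot"][2]);t=W(p,[a[0],a[1],a[2]+.025])[0]
d=t-o["ee_pos"];c,s=np.cos(psi),np.sin(psi)
turn=-((np.degrees(p[2])+180-o["tcp_rot"][2]+180)%360-180)
e=o["ee_pos"][:2]-p[:2];cy,sy=np.cos(p[2]),np.sin(p[2])
print("shift",np.round([c*d[0]+s*d[1],s*d[0]-c*d[1],-d[2]],4),"turn",round(turn,2))
print("t",o["time"],"now press",np.round([cy*e[0]+sy*e[1],-sy*e[0]+cy*e[1],o["ee_pos"][2]-.025],4),"F",np.round(o["wrist_force"],1),"rot",np.round(o["tcp_rot"],2),"open",round(o["opening"],4))
E
python3 goal.py -0.165 0 0.23
```

```text
shift [-0.3974 -0.399   0.0007] turn -29.26
t 0.15 now press [-0.3167  0.5423  0.2307] F [ 0.5  0.4 -0.7] rot [-179.94   -0.    162.13] open 0.0853
```

Units first: shifts go in shares of 0.25 m and turns go in shares of 120 degrees. So -0.14 m / 0.25 = -0.56, -0.112 m / 0.25 = -0.448, -29.26 degrees / 120 = -0.2438.

```bash
echo '[{"d":[-0.112, -0.112, 0], "turn":-0.05, "finger_gap":0}, {"d":[-0.224, -0.224, 0], "turn":-0.1, "finger_gap":0}, {"d":[-0.336, -0.336, 0], "turn":-0.15, "finger_gap":0}, {"d":[-0.448, -0.448, 0], "turn":-0.2, "finger_gap":0}, {"d":[-0.56, -0.56, 0], "turn":-0.2438, "finger_gap":0}]' | python3 drive.py 20; python3 goal.py -0.165 0 0.23
```

```text
time: 0.57
ee_pos: [0.2592, 0.3456, 0.256]
tcp_rot: [-180.0, -0.0, -168.3]
wrist_force: [0.5, 0.6, 0.4]
opening: 0.0257
grasp_force: 0.0
shift [-0.0959 -0.3508  0.001 ] turn 0.35
t 0.5667 now press [-0.263   0.3502  0.231 ] F [0.5 0.6 0.4] rot [-1.7999e+02 -1.0000e-02 -1.6825e+02] open 0.0257
```

In the tool's units: -0.18 m / 0.25 = -0.72, -0.146 m / 0.25 = -0.584.

```bash
echo '[{"d":[-0.04, -0.144, 0], "finger_gap":0}, {"d":[-0.08, -0.288, 0], "finger_gap":0}, {"d":[-0.12, -0.44, 0], "finger_gap":0}, {"d":[-0.16, -0.584, 0], "finger_gap":0}, {"d":[-0.2, -0.72, 0], "finger_gap":0}]' | python3 drive.py; echo '[{"d":[-0.04, -0.144, 0], "finger_gap":0}, {"d":[-0.08, -0.288, 0], "finger_gap":0}, {"d":[-0.12, -0.44, 0], "finger_gap":0}, {"d":[-0.16, -0.56, 0], "finger_gap":0}, {"d":[-0.16, -0.56, 0], "finger_gap":0}]' | python3 drive.py >/dev/null;echo '[{"finger_gap":0}, {"finger_gap":0}, {"finger_gap":0}]' | python3 drive.py; python3 goal.py -0.160 0 0.022
```

```text
time: 0.98
ee_pos: [0.3438, 0.1788, 0.2563]
tcp_rot: [180.0, 0.0, -168.6]
wrist_force: [1.2, 0.9, -0.1]
opening: 0.0001
grasp_force: 0.0
time: 1.65
ee_pos: [0.4101, 0.0522, 0.2563]
tcp_rot: [180.0, -0.0, -168.5]
wrist_force: [0.0, 0.5, 0.0]
opening: 0.0002
grasp_force: 0.0
shift [-0.0131 -0.0327  0.2093] turn 0.07
t 1.65 now press [-0.1731  0.0327  0.2313] F [0.  0.5 0. ] rot [ 1.7999e+02 -1.0000e-02 -1.6854e+02] open 0.0002
```

In the tool's units: 0.15 m / 0.25 = 0.6, 0.12 m / 0.25 = 0.48.

```bash
echo '[{"d":[-0.052, -0.132, 0], "finger_gap":0}, {"d":[-0.052, -0.132, 0.16], "finger_gap":0}, {"d":[-0.052, -0.132, 0.32], "finger_gap":0}, {"d":[-0.052, -0.132, 0.48], "finger_gap":0}, {"d":[-0.052, -0.132, 0.6], "finger_gap":0}]' | python3 drive.py>/dev/null; echo '[{"d":[0, 0, 0.04], "turn":0.0006, "finger_gap":0}, {"d":[0, 0, 0.04], "turn":0.0006, "finger_gap":0}, {"d":[0, 0, 0.04], "turn":0.0006, "finger_gap":0}, {"d":[0, 0, 0.04], "turn":0.0006, "finger_gap":0}]' | python3 drive.py; python3 goal.py -0.160 0 0.022; python3 - <<'E'
from h import *
a=bot.camera("wrist");b=bot.camera("top")[135:275,190:300]
b=cv2.resize(b,None,fx=384/140,fy=384/140,interpolation=cv2.INTER_CUBIC)
cv2.imwrite("pics/pre.png",cv2.resize(np.hstack([a,b]),(800,376)))
E
```

```text
time: 2.4
ee_pos: [0.4309, 0.0221, 0.0987]
tcp_rot: [-180.0, 0.2, -168.6]
wrist_force: [0.2, -1.3, 0.6]
opening: -0.0001
grasp_force: 0.0
shift [0.0013 0.0008 0.0517] turn -0.01
t 2.4 now press [-0.1587 -0.0008  0.0737] F [ 0.2 -1.3  0.6] rot [-179.97    0.18 -168.62] open -0.0001
```

View pics/pre.png

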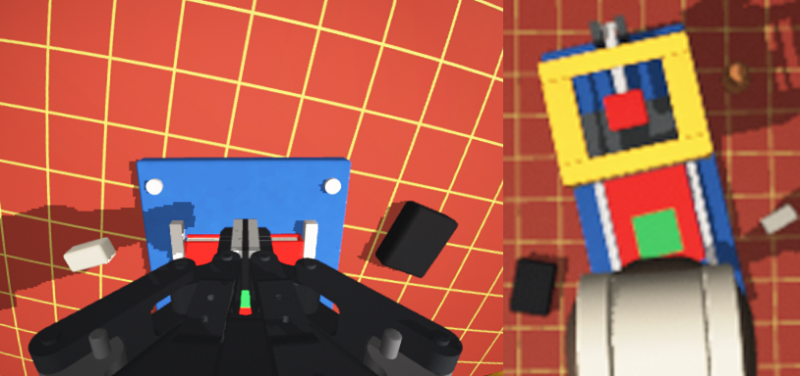

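The wrist view shows the closed tips at (245,235), centred in the channel in front of the book. The linkage knobs are at (185,268) and (310,268), and the outer knuckles are at (32,345) and (460,345). I'll check how wide the linkage is at each height above the tips, for the window fit.

```bash
python3 - <<'E'
from h import *
from scipy.spatial.transform import Rotation as Ro
i=bot.camera_info("wrist");o=bot.get_obs();R=Ro.from_euler('xyz',o["tcp_rot"],degrees=True).as_matrix()
E=i["extrinsics"];C=R.T@(E[:3,3]-o["ee_pos"]);print("cam in tool",C)
uv=np.array([[245,222],[245,250],[185,268],[310,268],[150,300],[340,300],[32,345],[460,345]])/.983
s=cv2.undistortPoints(uv.reshape(-1,1,2),i["mtx"],np.array([i["k1"],0,0,0.]))[:,0]
D=np.c_[s,np.ones(len(s))]@E[:3,:3].T@R
for x in(0,.011):
    xs=np.sign(C[0])*x; print(x,np.round(C+D*((xs-C[0])/D[:,0])[:,None],3).tolist())
E
```

```text
cam in tool [ 0.07553757  0.00032278 -0.11781149]
0 [[0.0, 0.001, 0.039], [0.0, 0.0, 0.005], [0.0, -0.028, -0.011], [0.0, 0.031, -0.011], [0.0, -0.037, -0.033], [0.0, 0.038, -0.033], [0.0, -0.07, -0.056], [0.0, 0.072, -0.056]]
0.011 [[0.011, 0.0, 0.016], [0.011, 0.0, -0.013], [0.011, -0.024, -0.027], [0.011, 0.027, -0.027], [0.011, -0.032, -0.045], [0.011, 0.033, -0.045], [0.011, -0.06, -0.065], [0.011, 0.061, -0.065]]
```

In the tool's units: 0.051 m / 0.25 = 0.204, 0.03 m / 0.25 = 0.12.

```bash
echo '[{"d":[0, 0, 0.12], "finger_gap":0}, {"d":[0, 0, 0.204], "finger_gap":0}, {"d":[0, 0, 0.204], "finger_gap":0}, {"d":[0, 0, 0.204], "finger_gap":0}]' | python3 drive.py; python3 goal.py -0.09 0 0.022
```

```text
time: 2.83
ee_pos: [0.4297, 0.0216, 0.0459]
tcp_rot: [180.0, -0.0, -168.7]
wrist_force: [0.8, 0.6, 1.3]
opening: 0.0002
grasp_force: 0.0
shift [-0.0699  0.0012 -0.0011] turn -0.07
t 2.8333 now press [-0.1599 -0.0011  0.0209] F [0.8 0.6 1.3] rot [ 1.8000e+02 -3.0000e-02 -1.6868e+02] open 0.0002
```

In the tool's units: -0.036 m / 0.25 = -0.144, -0.01 m / 0.25 = -0.04.

```bash
echo '[{"d":[-0.04, 0, -0.004], "finger_gap":0}, {"d":[-0.072, 0.004, -0.004], "finger_gap":0}, {"d":[-0.096, 0.004, -0.004], "finger_gap":0}, {"d":[-0.12, 0.004, -0.004], "finger_gap":0}, {"d":[-0.144, 0.004, -0.004], "finger_gap":0}]' | python3 drive.py; echo '[{"d":[-0.024, 0, 0], "finger_gap":0}, {"d":[-0.048, 0, 0], "finger_gap":0}, {"d":[-0.072, 0, 0], "finger_gap":0}, {"d":[-0.096, 0, 0], "finger_gap":0}, {"d":[-0.112, 0, 0], "finger_gap":0}]' | python3 drive.py;echo '[{"finger_gap":0}, {"finger_gap":0}]' | python3 drive.py;python3 goal.py -0.081 0 0.022
```

```text
time: 3.25
ee_pos: [0.4658, 0.0298, 0.0468]
tcp_rot: [-180.0, 0.0, -168.7]
wrist_force: [-1.4, -0.0, 1.2]
opening: -0.0001
grasp_force: 0.7
time: 3.67
ee_pos: [0.493, 0.0353, 0.0462]
tcp_rot: [180.0, 0.0, -168.7]
wrist_force: [-1.7, 0.2, 0.8]
opening: -0.0
grasp_force: 0.6
time: 3.83
ee_pos: [0.4924, 0.0352, 0.0462]
tcp_rot: [180.0, -0.0, -168.7]
wrist_force: [-0.0, 0.3, -0.2]
opening: 0.0001
grasp_force: 0.0
shift [-0.0147  0.0002 -0.0008] turn -0.06
t 3.8333 now press [-0.0957 -0.0002  0.0212] F [-0.   0.3 -0.2] rot [ 1.8000e+02 -1.0000e-02 -1.6867e+02] open 0.0001
```

In the tool's units: -0.012 m / 0.25 = -0.048, -0.011 m / 0.25 = -0.044.

```bash
echo '[{"d":[-0.012, 0, 0], "finger_gap":0}, {"d":[-0.024, 0, 0], "finger_gap":0}, {"d":[-0.036, 0, 0], "finger_gap":0}, {"d":[-0.044, 0, 0], "finger_gap":0}, {"d":[-0.048, 0, 0], "finger_gap":0}]' | python3 drive.py; echo '[{"d":[-0.004, 0, 0], "finger_gap":0}, {"d":[-0.008, 0, 0], "finger_gap":0}]' | python3 drive.py;echo '[{"d":[-0.004, 0, 0], "finger_gap":0}, {"d":[-0.008, 0, 0], "finger_gap":0}]' | python3 drive.py;python3 goal.py -0.081 0 0.022
```

```text
time: 4.25
ee_pos: [0.5043, 0.0375, 0.0463]
tcp_rot: [-180.0, -0.0, -168.7]
wrist_force: [-2.0, -0.6, 0.4]
opening: -0.0003
grasp_force: 0.6
time: 4.42
ee_pos: [0.5061, 0.0379, 0.0463]
tcp_rot: [-180.0, -0.0, -168.7]
wrist_force: [-0.9, -0.5, -0.1]
opening: -0.0
grasp_force: 0.5
time: 4.58
ee_pos: [0.5073, 0.0381, 0.0462]
tcp_rot: [-180.0, -0.1, -168.7]
wrist_force: [-9.7, -2.0, 6.4]
opening: 0.0003
grasp_force: 4.9
shift [ 0.0004  0.0002 -0.0008] turn -0.07
t 4.5833 now press [-0.0806 -0.0002  0.0212] F [-9.7 -2.   6.4] rot [-1.7999e+02 -1.0000e-01 -1.6868e+02] open 0.0003
```

Contact force has jumped to about 10 N exactly at the expected home position (-81 mm). I'll press a touch more, with the fingers centred, to square the book.

In the tool's units: -0.001 m / 0.25 = -0.004.

```bash
echo '[{"d":[-0.004, 0, 0], "finger_gap":0}, {"d":[-0.004, 0, 0], "finger_gap":0}, {"d":[-0.004, 0, 0], "finger_gap":0}, {"d":[-0.004, 0, 0], "finger_gap":0}]' | python3 drive.py; python3 goal.py -0.081 0 0.022
```

```text
time: 4.92
ee_pos: [0.5073, 0.0381, 0.0462]
tcp_rot: [-180.0, -0.2, -168.7]
wrist_force: [-10.3, -2.4, 7.2]
opening: 0.0
grasp_force: 5.4
shift [ 0.0004  0.0003 -0.0008] turn -0.08
t 4.9167 now press [-0.0806 -0.0003  0.0212] F [-10.3  -2.4   7.2] rot [-179.99   -0.21 -168.69] open 0.0
```

In the tool's units: 0.085 m / 0.25 = 0.34, -0.06 m / 0.25 = -0.24.

```bash
echo '[{"d":[0.06, 0, 0], "finger_gap":0}, {"d":[0.18, 0, 0], "finger_gap":0}, {"d":[0.34, 0, 0], "finger_gap":0}, {"d":[0.34, 0, -0.08], "finger_gap":0}, {"d":[0.34, 0, -0.24], "finger_gap":0}]' | python3 drive.py>/dev/null; echo '[{"d":[0, 0, -0.16], "finger_gap":0}, {"d":[0, 0, -0.32], "finger_gap":0}, {"d":[0, 0, -0.48], "finger_gap":0}, {"d":[0, 0, -0.64], "finger_gap":0}, {"d":[0, 0, -0.76], "finger_gap":0}]' | python3 drive.py; echo '[{"d":[0.12, 0, 0], "finger_gap":0}, {"d":[0.24, 0, 0], "finger_gap":0}, {"d":[0.24, 0, 0], "finger_gap":0}, {"d":[0.24, 0, 0], "finger_gap":0}]' | python3 drive.py;python3 goal.py 0.041 0 0.24;python3 - <<'E'
from h import *
b=bot.camera("top")[138:262,196:286]
cv2.imwrite("pics/post.png",cv2.resize(b,None,fx=4.8,fy=4.8,interpolation=cv2.INTER_CUBIC))
E
```

```text
time: 5.75
ee_pos: [0.4257, 0.0218, 0.2999]
tcp_rot: [-180.0, 0.2, -168.7]
wrist_force: [-0.2, -0.1, -0.1]
opening: -0.0003
grasp_force: 0.0
time: 6.08
ee_pos: [0.3664, 0.0099, 0.2971]
tcp_rot: [-180.0, 0.1, -168.7]
wrist_force: [0.3, -0.5, 0.6]
opening: 0.0
grasp_force: 0.0
shift [-0.2653  0.0005  0.0321] turn -0.09
t 6.0833 now press [-2.243e-01 -1.000e-04  2.721e-01] F [ 0.3 -0.5  0.6] rot [-1.7998e+02  1.5000e-01 -1.6870e+02] open 0.0
```

View pics/post.png

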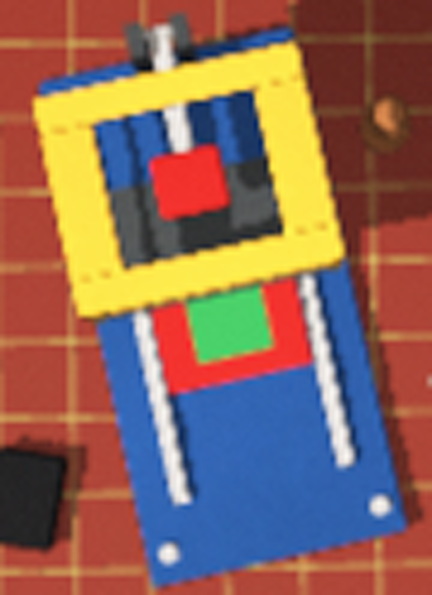

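The book now sits further in, with its near edge from (170,394) to (312,362). I'll check that against home, which is -70 mm.

In the tool's units: -0.2 m / 0.25 = -0.8, -0.16 m / 0.25 = -0.64.

```bash
python3 - <<'E'
from h import *
p=np.load("press.npy");i=bot.camera_info("top")
b=back((np.array([[170,394],[312,362.]])+.5)/4.8-.5+[196,138],.03,i)
c,s=np.cos(p[2]),np.sin(p[2]);print((b[:,:2]-p[:2])@np.array([[c,-s],[s,c]]))
E
echo '[{"d":[-0.16, 0, 0], "finger_gap":0}, {"d":[-0.32, 0, 0], "finger_gap":0}, {"d":[-0.48, 0, 0], "finger_gap":0}, {"d":[-0.64, 0, 0], "finger_gap":0}, {"d":[-0.8, 0, 0], "finger_gap":0}]' | python3 drive.py; echo '[{"d":[-0.14, 0, 0], "finger_gap":0}, {"d":[-0.26, 0, 0], "finger_gap":0}, {"d":[-0.26, 0, 0], "finger_gap":0}, {"d":[-0.26, 0, 0], "finger_gap":0}]' | python3 drive.py;python3 goal.py 0.041 0 0.187
```

```text
[[-0.06992543  0.04641365]
 [-0.06960169 -0.04726537]]
time: 6.55
ee_pos: [0.5654, 0.05, 0.2951]
tcp_rot: [180.0, -0.0, -168.7]
wrist_force: [0.2, -0.0, -0.0]
opening: -0.0001
grasp_force: 0.0
time: 6.88
ee_pos: [0.6283, 0.0626, 0.2927]
tcp_rot: [180.0, -0.3, -168.6]
wrist_force: [-1.4, 0.3, -0.3]
opening: -0.0005
grasp_force: 0.0
shift [0.0019 0.0001 0.0807] turn -0.04
t 6.8833 now press [ 4.290e-02 -1.000e-04  2.677e-01] F [-1.4  0.3 -0.3] rot [ 179.97   -0.26 -168.65] open -0.0005
```

The book is home, at -69.9 and -69.6 mm. Descending through the window now.

```bash
echo '[{"d":[0.008, 0, 0.08], "finger_gap":0}, {"d":[0.008, 0, 0.16], "finger_gap":0}, {"d":[0.008, 0, 0.24], "finger_gap":0}, {"d":[0.008, 0, 0.288], "finger_gap":0}, {"d":[0.008, 0, 0.288], "finger_gap":0}]' | python3 drive.py; echo '[{"finger_gap":0}, {"finger_gap":0}]' | python3 drive.py; python3 goal.py 0.040 0 0.160
```

```text
time: 7.3
ee_pos: [0.6231, 0.0614, 0.222]
tcp_rot: [180.0, -0.2, -168.7]
wrist_force: [-0.1, -0.5, -0.2]
opening: -0.0001
grasp_force: 0.0
time: 7.47
ee_pos: [0.6246, 0.0616, 0.226]
tcp_rot: [-180.0, 0.1, -168.7]
wrist_force: [-0.0, 0.1, 1.0]
opening: 0.0001
grasp_force: 0.0
shift [-0.001   0.0004  0.041 ] turn -0.07
t 7.4667 now press [ 0.039  -0.0004  0.201 ] F [-0.   0.1  1. ] rot [-1.7999e+02  1.1000e-01 -1.6868e+02] open 0.0001
```

In the tool's units: 0.036 m / 0.25 = 0.144, 0.03 m / 0.25 = 0.12.

```bash
echo '[{"d":[-0.004, 0, 0.04], "finger_gap":0}, {"d":[-0.004, 0, 0.072], "finger_gap":0}, {"d":[-0.004, 0, 0.096], "finger_gap":0}, {"d":[-0.004, 0, 0.12], "finger_gap":0}, {"d":[-0.004, 0, 0.144], "finger_gap":0}]' | python3 drive.py; echo '[{"d":[0, 0, 0.008], "finger_gap":0}, {"d":[0, 0, 0.016], "finger_gap":0}, {"d":[0, 0, 0.016], "finger_gap":0}]' | python3 drive.py; python3 goal.py 0.040 0 0.160
```

```text
time: 7.88
ee_pos: [0.625, 0.0616, 0.1882]
tcp_rot: [-180.0, -0.1, -168.7]
wrist_force: [-6.1, -2.0, 9.1]
opening: 0.0003
grasp_force: 4.9
time: 8.13
ee_pos: [0.6251, 0.0616, 0.1864]
tcp_rot: [-180.0, 0.1, -168.7]
wrist_force: [-9.0, -2.0, 16.4]
opening: 0.0001
grasp_force: 9.2
shift [-0.0005  0.0004  0.0014] turn -0.07
t 8.1333 now press [ 0.0395 -0.0004  0.1614] F [-9.  -2.  16.4] rot [-1.7998e+02  8.0000e-02 -1.6868e+02] open 0.0001
```

In the tool's units: 0.003 m / 0.25 = 0.012, 0.002 m / 0.25 = 0.008.

```bash
echo '[{"d":[0, 0, 0.008], "finger_gap":0}, {"d":[0, 0, 0.012], "finger_gap":0}, {"d":[0, 0, 0.012], "finger_gap":0}]' | python3 drive.py; python3 goal.py 0.040 0 0.160
```

```text
time: 8.38
ee_pos: [0.6251, 0.0616, 0.1858]
tcp_rot: [-180.0, 0.2, -168.7]
wrist_force: [-13.6, -1.4, 29.9]
opening: 0.0001
grasp_force: 16.4
shift [-0.0005  0.0004  0.0008] turn -0.07
t 8.3833 now press [ 0.0395 -0.0004  0.1608] F [-13.6  -1.4  29.9] rot [-179.97    0.21 -168.68] open 0.0001
```

It's on the hard stop: 3 mm more command gave only 0.6 mm of travel, and 30 N. I'll hold for about 1.7 s.

```bash
for k in 1 2 3; do echo '[{"finger_gap":0}, {"finger_gap":0}, {"finger_gap":0}, {"finger_gap":0}, {"finger_gap":0}]' | python3 drive.py >/dev/null; done; echo '[{"finger_gap":0}, {"finger_gap":0}, {"finger_gap":0}, {"finger_gap":0}, {"finger_gap":0}]' | python3 drive.py; python3 goal.py 0.042 0 0.25
```

```text
time: 10.05
ee_pos: [0.6251, 0.0617, 0.1858]
tcp_rot: [-180.0, 0.2, -168.7]
wrist_force: [-14.8, -2.8, 30.8]
opening: -0.0001
grasp_force: 16.7
shift [-0.0024  0.0004 -0.0892] turn -0.07
t 10.05 now press [ 0.0396 -0.0004  0.1608] F [-14.8  -2.8  30.8] rot [-179.96    0.21 -168.68] open -0.0001
```

In the tool's units: -0.05 m / 0.25 = -0.2, -0.034 m / 0.25 = -0.136.

```bash
echo '[{"d":[0, 0, -0.032], "finger_gap":0}, {"d":[0, 0, -0.064], "finger_gap":0}, {"d":[0, 0, -0.096], "finger_gap":0}, {"d":[0, 0, -0.136], "finger_gap":0}, {"d":[0, 0, -0.2], "finger_gap":0}]' | python3 drive.py; echo '[{"d":[0, 0, -0.12], "finger_gap":0}, {"d":[0, 0, -0.24], "finger_gap":0}, {"d":[0, 0, -0.36], "finger_gap":0}, {"d":[0, 0, -0.36], "finger_gap":0}]' | python3 drive.py; echo '[{"d":[0.16, 0, 0], "finger_gap":0}, {"d":[0.32, 0, 0], "finger_gap":0}, {"d":[0.48, 0, 0], "finger_gap":0}, {"d":[0.64, 0, 0], "finger_gap":0}, {"d":[0.8, 0, 0], "finger_gap":0}]' | python3 drive.py;echo '[{"d":[0.12, 0, 0], "finger_gap":0}, {"d":[0.2, 0, 0], "finger_gap":0}, {"d":[0.2, 0, 0], "finger_gap":0}, {"d":[0.2, 0, 0], "finger_gap":0}]' | python3 drive.py; python3 goal.py 0 0 0; python3 - <<'E'
from h import *
b=bot.camera("top")[138:262,196:286];b=cv2.resize(b,None,fx=4,fy=4,interpolation=cv2.INTER_CUBIC)
a=bot.camera("scene")[150:275,220:330];a=cv2.resize(a,(436,496),interpolation=cv2.INTER_CUBIC)
cv2.imwrite("pics/end.png",np.hstack([b,a]))
E
```

```text
time: 10.47
ee_pos: [0.6253, 0.0619, 0.2302]
tcp_rot: [180.0, -0.1, -168.7]
wrist_force: [0.4, 0.4, -0.4]
opening: 0.0
grasp_force: 0.0
time: 10.8
ee_pos: [0.6262, 0.0619, 0.3274]
tcp_rot: [-180.0, 0.4, -168.7]
wrist_force: [-0.8, 0.1, 0.8]
opening: -0.0
grasp_force: 0.0
time: 11.22
ee_pos: [0.4277, 0.0223, 0.3205]
tcp_rot: [180.0, -0.1, -168.7]
wrist_force: [-0.0, 0.5, 0.3]
opening: 0.0001
grasp_force: 0.0
time: 11.55
ee_pos: [0.3802, 0.0126, 0.3217]
tcp_rot: [-180.0, 0.1, -168.7]
wrist_force: [0.8, 0.2, -0.2]
opening: -0.0001
grasp_force: 0.0
shift [-0.2102  0.0004  0.2967] turn -0.09
t 11.55 now press [-2.102e-01 -1.000e-04  2.967e-01] F [ 0.8  0.2 -0.2] rot [-1.7999e+02  1.0000e-01 -1.6869e+02] open -0.0001
```

View pics/end.png

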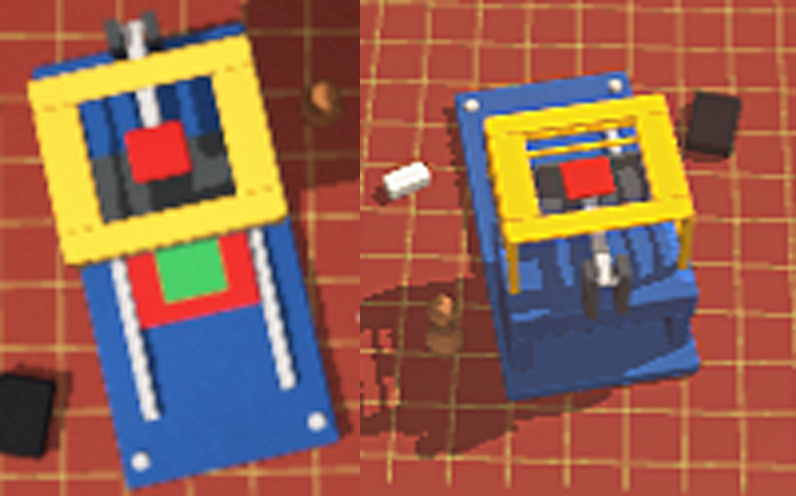

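The book is still home, with its near edge at (143,328)–(260,301), the same place as before. The lever pad is back up at (158,150), and the bystanders near the press haven't moved.

```bash
python3 -c "
from workcell import bot
print(bot.job_done())"
```

```text
the job is handed in; nothing more can be done
None
```

I slid the book home against the back stop, pressed the lever pad down to its stop for about 1.7 s and let it spring back up, without any sign of touching the guard, and handed the job in at about 12 s on the robot's clock; no verdict came back.

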